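# Lever open a shielded sample well

## Robot

A 7-joint arm with a two-finger parallel gripper is mounted at the origin on a cart in front of the work surface, level with it; the furniture and walls round the work are solid. World frame = base frame: x ahead of the robot, y to its left, z up, the work surface at z = 0. Lengths are in mm, angles in rad, forces in N, time in s.
With the tool pointing down it reaches from about 400 to 875 mm from the base axis. Payload 4.4 kg.
Tool frame: the origin (TCP) lies at the very end of the fingers, on their centre line; the grasp point (between the pads) lies 19 mm behind it; z points along the fingers, x is the direction in which the jaws open and shut, and the axes are right-handed (so a half turn about z gives the same grasp; the last joint's range is limited). The gripper opens to 85 mm and grips with 20 to 120 N. Pads are 22 mm wide; open, the fingers measure 114 mm over their backs; the gripper's body (76 mm by 85 mm) begins 54 mm behind the grasp point. The pads swing forward as they close: fully open they stand 13 mm farther back than shut.
Start: joints at [1.233, 0.628, 0.038, 1.517, -0.027, 0.996, -0.02], TCP at [174.53, -626.145, 231.313] pointing down, gripper open.
Joint ranges: [-3.06, 3.06], [-0.37, 2.12], [-1.25, 1.32], [0.18, 2.47], [-1.1, 4.24], [0.23, 1.98], [-2.94, 2.94]. Speed limits (rad/s): [2.57, 2.57, 3.14, 3.14, 3.14, 3.14, 3.14].

## Interface

Orientations are given as [roll, pitch, yaw] about the fixed x, y, z axes, in that order (R = Rz(yaw) Ry(pitch) Rx(roll)).
In Python, from cell import ctrl gives the robot as it stands.
- The arm moves only by the shell command python3 -m creep 'ROWS'. ROWS is text: rows parted by semicolons, each of 7 numbers parted by spaces: the shift along the tool's x, y, z in units of 40 mm (1.0 is 40 mm), then the turn, a rotation vector about the tool's x, y, z in degrees, then the closure, from 0 (fully open) to 1 (shut). In form: x y z rx ry rz grip; .... A call has 1 to 10 rows; each row is the pose to reach, as a shift and turn from the pose commanded when the call began, along the tool's axes at that moment; what a row does not reach only later rows make up. A row lasts 1/12 s, in which the tool goes at most 41.7 mm and 7.16 degrees, less where a joint would pass 70% of its speed; a pose out of reach is approached as far as the arm can. A call with a gripper value outside its range is refused whole. The fingers move at their own pace and stop on an object; the grip force is fixed at half the most. Time passes only in rows, so rows that repeat a pose let the fingers close. It gives the time, the measured TCP pose, the force and the opening at its end, in the units of the state.
- ctrl.read_state(): the state, without advancing time (a new reading comes with each control period).
- ctrl.get_image(name): name is "scene" or "top" or "wrist"; returns a dict with "img" (384x512x3 uint8, red, green, blue), "vfov" (degrees; the focal length in pixels is half the picture's height over the tangent of half this angle, whatever the lens; pixels are square), "cx", "cy" (the principal point, pixels), "T" (4x4, takes a point from camera to world coordinates); the wrist camera has in their place "tool_from_camera" (4x4, takes a point from camera to tool coordinates, whose origin is the TCP and whose axes are the tool frame's). Camera axes: x right, y up, looking along -z (the intrinsics and any distortion apply to the point x, -y, -z); pixel columns grow to the right and rows downward; lengths in mm; the calibration is good to about 2 mm. A picture is of the moment at which its call begins: read the wrist's pose just before it. There is no depth.
- ctrl.finish_job(): hands the job in, once; it reports no verdict.
Trained networks look in the newest picture that a camera, given by its name, has taken for a name from the list of things; names that differ only in an ending like _2 or _b are one class to them, and where a whole thing is asked for, a point or a joint stands for the part that bears it (a point fixed in the world has none). Each returns a list of dicts, best first, with "score" (0 to 1); they miss things now and then, are a little off and sometimes report something else, mostly with a low value. They report only what shows in the picture. A call takes as long as a camera call. They do not tell look-alikes from the thing itself.
- ctrl.boxes_of(camera, thing): "rect" ([left, top, right, bottom] in pixels, round what is visible of it).
- ctrl.cut_out(camera, thing): "pixels" (384x512 bool, what is visible of it) and "rect" ([left, top, right, bottom] in pixels, round what is visible of it).
The state is a dict: "clock": time; "qpos": joint angles; "qd": joint speeds; "tau": joint torques, N m; "eef_pos": TCP position; "tool_rot": TCP orientation; "force": force on the tool from outside, world axes, zero at the start; "torque": the same for the moment, N m; "width": finger opening in mm.
Only numpy, scipy, OpenCV 4.12 (cv2) and the standard library are available. Lean on these libraries where they do the work, as an engineer would, in place of code of your own. Each camera call takes 0.05 s, during which the arm holds its last target.

## Task

Push the low tube rack off the heavy lid of the shielded well, straight across onto the fixed deck beside it, so that no part of it is left over the lid; slide it, do not lift it. Then, with the fingertips, press the pad on the long end of the lever all the way down to its stop, which raises the lid, and finish while still holding the lever down with the lid open. Raise the lid with the lever only, and leave the bottle, the tip box and the loose tube alone.

Things in the scene. Friction and masses are not known exactly. Their poses are not given: they have to be found in the camera images.
- station: Fixed shielded well with deck and lever (offsets in mm in its frame, origin at bench height, yaw within 0.3 rad). +x runs from lid to deck, at yaw 0 away from the robot; +y runs along the lever from its long end to the lid, to the robot's left. White well with a plain steel lid 110 (x) by 170 (y) by 18 thick, at x -100 to +10, y +25 to +195; closed lid's top at height 94.
- deck_center (a point): Centre of the top face of the fixed white deck beside the lid, 124 (station x) by 166 (y), station x +14 to +138, half a millimetre lower than the closed lid, with a 4 mm gap to it. A rim along its far edge stands 9 mm above it.
- lever_pivot (a point): Pivot of the lever between two upright cheeks (100 high, 54 wide over both, 34 along the lever), at station x -45, y -40, height 85 mm.
- flap (a joint): Angle of the lid about its hinge at y +195 on the far side from the lever, rad: 0 closed, growing as its edge by the lever rises; about 0.28 with the lever at its stop. The lid weighs about 4 kg and falls shut when the lever is let go.
- lever (a joint): Angle of the lever, rad: 0 at rest (the long end points up at 0.25 rad, the short end lies under the lid's edge), 0.6 with the long end pressed down to the stop. It turns about the station's x axis through the pivot; the long end moves down in an arc with a radius of 165 mm and comes back up when released.
- press_pad (a point): Centre of the top face of the black rubber press pad (44 wide in station x, 50 long along the lever) on the long end of the lever, 165 mm from the pivot. It is about 132 mm above the bench at rest and 36 mm when at the stop. It takes roughly 8 to 16 N to push and hold it down, and up to about 25 N may be used at the stop.
- lid_lip (a point): Middle of the lid's top edge at the lever side. 94 mm above the bench when closed, about 47 mm higher when open.
- rack_center (a point): Centre (half-way up) of the low rectangular tube rack with a grid of small holes, 76 (its x) by 112 (its y) by 34 high, about 0.25 kg, that stands on the lid at the start, its x axis within 0.15 rad of the station's x axis. Free to slide.
- rack_near_left (a point): Bottom corner of the rack at its own x -38, y +56 mm (trailing edge of the push, left).
- rack_near_right (a point): Bottom corner of the rack at its own x -38, y -56 mm (trailing edge of the push, right).
- bottle: Bystander: capped clear bottle, 69 across, 140 high, loose; origin under its centre.
- tip_box: Bystander: pipette tip box with a clear lid, 105x137x97, loose; origin under its centre.
- tube: Bystander: capped tube standing upright, 34 across, 113 high, loose; origin under its centre.
Mind the look-alikes: they are no part of the job. Leave any green look-alike of the part that bears rack_center alone.

How it is judged (in metres and radians):
On the way, in this order (a step that is already met when the one before it is completed fails the run):
1. the rack stands still on the deck, wholly off the closed lid (x of each of rack_near_left, rack_near_right in the frame of station above 0.01 m and z of rack_center in the frame of station above 0.1 m and angle between rack_center's own z axis and vertical below 0.1 rad and linear speed of rack below 0.02 m/s and value of joint flap below 0.03 rad), for 0.2 s.
2. the lever is pressed down to its stop and the lid is up (value of joint lever above 0.53 rad and value of joint flap above 0.22 rad), for 0.2 s.
At the end, for the whole second after the job is handed in: The fingers still press the lever (more than 2 N) at or within 0.07 rad of its stop, the lid stands open more than 0.22 rad without the robot touching it, and the rack rests level on the deck, its trailing edge past the lid's edge, untouched (all of step 2 and x of each of rack_near_left, rack_near_right in the frame of station above 0.01 m and z of rack_center in the frame of station above 0.1 m and angle between rack_center's own z axis and vertical below 0.1 rad and contact force between the fingers and lever above 2 N and contact force between each of the arm, the fingers and flap below 0.5 N and contact force between each of the arm, the fingers and rack below 0.5 N and linear speed of rack below 0.02 m/s); the arm keeps its last pose, push and grip.
It fails at once if the rack is lifted, tipped or dropped (z of rack_center in the frame of station above 0.123 m or z of rack_center in the frame of station below 0.095 m or angle between rack_center's own z axis and vertical above 0.3 rad).
It fails at once if the lid is raised with the rack still on it (value of joint flap above 0.06 rad and (not (x of rack_near_left in the frame of station above 0.01 m) or not (x of rack_near_right in the frame of station above 0.01 m))).
It fails at once if the robot raises the lid by touching the lid itself (value of joint flap above 0.04 rad and contact force between any of the arm, the fingers and flap above 2 N).
It fails at once if a bystander is moved (distance of any of bottle, tip_box, tube from where it was at the start of the episode above 0.02 m).
It also fails if it takes over 46 s, if anything falls off the work surface, if the arm or the gripper's body presses on something with over 40 N, if the wrist force passes 120 N, or if a joint passes its speed limit or range.

## Working session

There is one attempt and no reset: what is moved stays moved. The work goes in short steps, Python scripts to look and compute and a shell command to move; the robot and the scene stay as the last step left them, time stands still between calls to the robot, and variables do not carry over. Pictures are saved under pics/ and viewed, and the job is handed in when it is done.

```bash
mkdir -p pics; ls; python3 - <<'E'
from cell import ctrl
import cv2,numpy as np
print(ctrl.read_state())
for n in("scene","top"):
    d=ctrl.get_image(n); cv2.imwrite(f"pics/{n}0.png",d["img"][:,:,::-1]); print(n,{k:(v if k!="img" else 0) for k,v in d.items()})
    for t in("station","press_pad","rack_center","flap","lever","bottle","tip_box","tube"):
        try: print(t,[(round(b["score"],2),np.round(b["rect"]).tolist()) for b in ctrl.boxes_of(n,t)])
        except Exception as e: print(t,e)
E
```

```text
pics
{'clock': 0.0, 'qpos': array([ 1.23321714,  0.6293322 ,  0.03843892,  1.51841752, -0.02704308,
        0.9962712 , -0.01999867]), 'qd': array([ 0.0007516 ,  0.0007245 , -0.00073754,  0.00100078, -0.00015848,
        0.00045589, -0.00185108]), 'tau': array([ 5.60516746e-04, -5.63387203e+01,  1.22610312e+00, -1.93436569e+01,
        1.09463718e-02,  1.06313929e-02, -1.81151512e-05]), 'eef_pos': array([ 174.35806473, -625.51151311,  230.38220192]), 'tool_rot': array([-3.14158017e+00,  1.91093355e-03, -1.29903791e+00]), 'force': array([-1.18506589,  0.50150405, -0.75032443]), 'torque': array([ 0.03659686, -0.00787383, -0.0356407 ]), 'width': 85.35721922798648}
scene {'img': 0, 'vfov': 50.830331042125195, 'cx': 259.40017138996, 'cy': 190.50151034258397, 'T': array([[-4.80475595e-01,  3.55376643e-01, -8.01779673e-01,
        -4.83904780e+02],
       [-8.76835882e-01, -1.76540868e-01,  4.47204828e-01,
         5.57610851e+02],
       [ 1.73792707e-02,  9.17900193e-01,  3.96430570e-01,
         6.33229488e+02],
       [ 0.00000000e+00,  0.00000000e+00,  0.00000000e+00,
         1.000000
[... 685 characters left out ...]
     [-9.99679278e-01, -2.52563650e-02,  1.85941565e-03,
        -4.36815617e+01],
       [-2.45218458e-03,  1.69615295e-01,  9.85507300e-01,
         1.58551917e+03],
       [ 0.00000000e+00,  0.00000000e+00,  0.00000000e+00,
         1.00000000e+00]])}
station [(0.74, [198.0, 147.0, 321.0, 238.0])]
press_pad [(0.7, [246.0, 208.0, 320.0, 228.0])]
rack_center [(0.84, [167.0, 238.0, 205.0, 272.0]), (0.74, [200.0, 189.0, 238.0, 218.0])]
flap [(0.7, [193.0, 184.0, 250.0, 225.0]), (0.17, [117.0, 180.0, 142.0, 204.0])]
lever [(0.67, [247.0, 207.0, 319.0, 230.0])]
bottle [(0.93, [116.0, 178.0, 143.0, 203.0])]
tip_box [(0.85, [354.0, 178.0, 394.0, 208.0])]
tube [(0.7, [296.0, 148.0, 304.0, 159.0])]
```

```bash
python3 - <<'E'
import cv2
a=cv2.imread("pics/top0.png");cv2.imwrite("pics/top0c.png",cv2.resize(a[130:290,100:400],None,fx=2.66,fy=2.66,interpolation=cv2.INTER_CUBIC))
a=cv2.imread("pics/scene0.png");cv2.imwrite("pics/scene0c.png",cv2.resize(a[140:300,100:370],None,fx=2.9,fy=2.9,interpolation=cv2.INTER_CUBIC))
E
```

```text
(no output)
```

View pics/top0c.png

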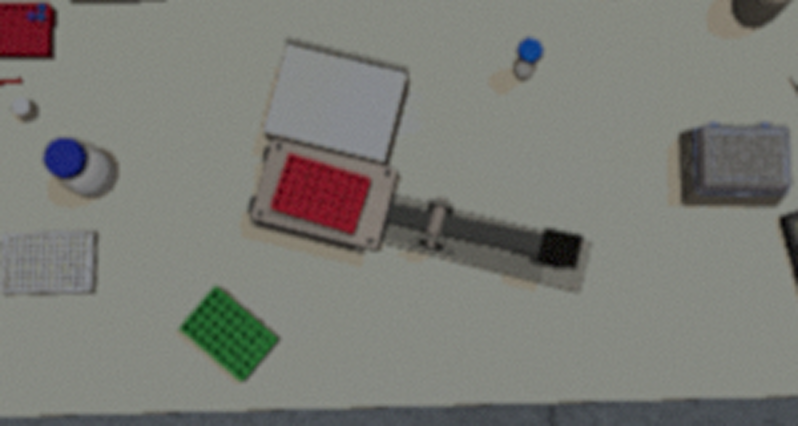

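View pics/scene0c.png

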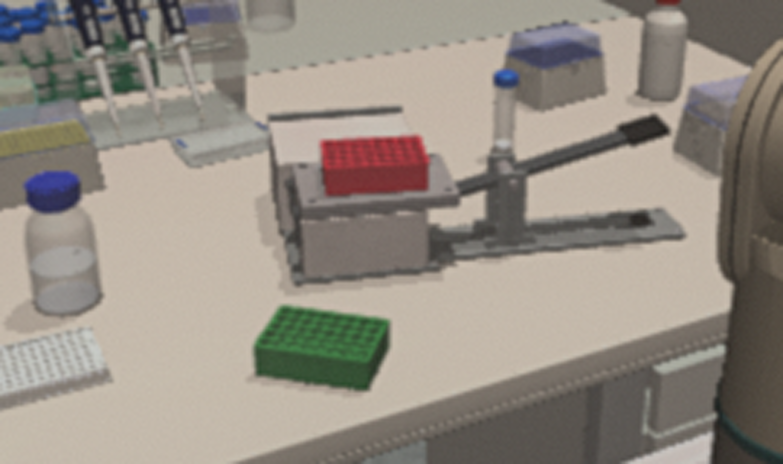

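View pics/top0.png

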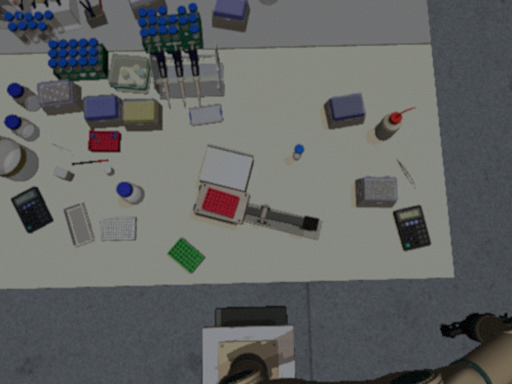

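The red rack at top pixel (219,204) stands on the steel lid. The green one at (186,255) is on the bench and is the look-alike, so red is the target. Now a coarse station pose.

```bash
cat > h.py <<'E'
import numpy as np,cv2
from cell import ctrl
from scipy.spatial.transform import Rotation as Rn
from scipy.optimize import least_squares
def cam(d,st=None):
    f=192/np.tan(np.radians(d["vfov"])/2)
    T=np.array(d["T"]) if "T" in d else None
    if T is None:
        W=np.eye(4);W[:3,:3]=Rn.from_euler("xyz",st["tool_rot"]).as_matrix();W[:3,3]=st["eef_pos"]
        T=W@np.array(d["tool_from_camera"])
    return f,d["cx"],d["cy"],T
def ray(c,uv,z):
    f,cx,cy,T=c
    v=T[:3,:3]@np.array([(uv[0]-cx)/f,-(uv[1]-cy)/f,-1])
    return T[:3,3]+v*(z-T[2,3])/v[2]
def proj(c,P):
    f,cx,cy,T=c
    p=(np.atleast_2d(P)-T[:3,3])@T[:3,:3]
    return np.c_[cx+f*p[:,0]/-p[:,2],cy-f*p[:,1]/-p[:,2]]
def st2w(s,P):
    P=np.atleast_2d(P);c,n=np.cos(s[2]),np.sin(s[2])
    return np.c_[s[0]+c*P[:,0]-n*P[:,1],s[1]+n*P[:,0]+c*P[:,1],P[:,2]]
E
python3 - <<'E'
from h import *
d=ctrl.get_image("top");c=cam(d)
pts=np.array([[288,40],[408,70],[386,162],[252,215],[378,248],[398,170]])/2.66+[100,130]
obj=np.array([[138,193,93.5],[138,27,93.5],[14,27,93.5],[-100,195,94],[-100,25,94],[10,25,94]])
# deck y centre unknown: assume centred on lid y=110
for p,o in zip(pts,obj): print(p.round(1),o,ray(c,p,o[2]).round(1))
r=least_squares(lambda s:(proj(c,st2w(s,obj))-pts).ravel(),[550,0,0]); print(r.x,r.fun.reshape(-1,2).round(2))
m=ctrl.cut_out("top","rack_center")
for k in m: print(k["score"],k["rect"],ray(c,[(k["rect"][0]+k["rect"][2])/2,(k["rect"][1]+k["rect"][3])/2],120).round())
s=r.x
print("pad",st2w(s,[-45,-40-165*np.cos(.25),132]), "rest px",proj(c,st2w(s,[-45,-205*1.0,132])))
for n,z in(("bottle",0),("tip_box",0),("tube",0)):
    b=ctrl.boxes_of("top",n)[0]["rect"];print(n,b,ray(c,[(b[0]+b[2])/2,(b[1]+b[3])/2],60).round())
E
```

```text
[208.3 145. ] [138.  193.   93.5] [778.9 121.4  93.5]
[253.4 156.3] [138.   27.   93.5] [733.8 -36.7  93.5]
[245.1 190.9] [14.  27.  93.5] [611.   -5.1  93.5]
[194.7 210.8] [-100.  195.   94.] [545.7 169.3  94. ]
[242.1 223.2] [-100.   25.   94.] [498.7   7.4  94. ]
[249.6 193.9] [10. 25. 94.] [599.9 -20.5  94. ]
[ 5.92829449e+02 -3.67601764e+01 -2.32220026e-01] [[ 0.62  2.  ]
 [ 1.58  0.08]
 [ 2.47 -0.54]
 [-1.94  1.57]
 [-0.93 -0.73]
 [-1.73 -2.35]]
0.74 [201.2, 189.8, 237.7, 216.8] [565.  82. 120.]
0.65 [165.4, 236.5, 205.2, 274.4] [393. 197. 120.]
pad [[ 503.0394314  -220.90954315  132.        ]] rest px [[311.61511666 219.22540462]]
bottle [115.4, 180.4, 142.9, 204.3] [623. 406.  60.]
tip_box [352.9, 178.7, 394.6, 210.2] [ 593. -458.   60.]
tube [294.7, 146.8, 304.8, 160.8] [ 748. -203.   60.]
```

```bash
cat >> h.py <<'E'
def rel(target,yaw,tilt=None):
    s=ctrl.read_state();R0=Rn.from_euler("xyz",s["tool_rot"]);R1=Rn.from_euler("xyz",[np.pi,0,yaw]) if tilt is None else tilt
    sh=R0.inv().apply(np.array(target)-s["eef_pos"])/40
    print("at",s["clock"],s["eef_pos"].round(1),s["tool_rot"].round(3),"F",s["force"].round(1),"w",round(s["width"],1))
    print("row",sh.round(3),np.degrees((R0.inv()*R1).as_rotvec()).round(2))
E
python3 - <<'E'
from h import *
rel([440,-330,300],-1.80); rel([430,40,330],-1.80)
E
```

```text
at 1.15 [ 174.5 -626.1  231.3] [-3.142 -0.    -1.299] F [-0.5 -0.5  0.9] w 85.3
row [-5.35  -8.381 -1.717] [-0.  -0.  28.7]
at 1.15 [ 174.5 -626.1  231.3] [-3.142 -0.    -1.299] F [-0.5 -0.5  0.9] w 85.3
row [-14.328 -10.623  -2.467] [-0.  -0.  28.7]
```

```bash
python3 -m creep '-5.35 -8.38 -1.7 0 0 28.7 0.3;-5.35 -8.38 -1.7 0 0 28.7 0.3;-5.35 -8.38 -1.7 0 0 28.7 0.3;-5.35 -8.38 -1.7 0 0 28.7 0.3;-5.35 -8.38 -1.7 0 0 28.7 0.3;-5.35 -8.38 -1.7 0 0 28.7 0.3;-8 -9 -2 0 0 28.7 0.3;-9 -9.2 -2.1 0 0 28.7 0.3;-10 -9.5 -2.2 0 0 28.7 0.3;-11 -9.8 -2.3 0 0 28.7 0.3'; python3 -c "
from h import *
rel([430,40,330],-1.80)"
```

```text
clock: 1.98
eef_pos: [390.4, -284.1, 297.8]
tool_rot: [-3.141, -0.0, -1.799]
force: [0.6, 0.5, -0.6]
width: 59.8
at 1.9833 [ 390.4 -284.1  297.8] [-3.141 -0.    -1.799] F [ 0.6  0.5 -0.6] w 59.8
row [-8.115  0.87  -0.806] [-0.05 -0.01  0.04]
```

```bash
python3 -m creep '-8.1 0.87 -0.8 0 0 0 0.3;-8.1 0.87 -0.8 0 0 0 0.3;-8.1 0.87 -0.8 0 0 0 0.3;-8.1 0.87 -0.8 0 0 0 0.3;-8.1 0.87 -0.8 0 0 0 0.3;-8.1 0.87 -0.8 0 0 0 0.3;-8.1 0.87 -0.8 0 0 0 0.3;-8.1 0.87 -0.8 0 0 0 0.3;-8.1 0.87 -0.8 0 0 0 0.3;-8.1 0.87 -0.8 0 0 0 0.3'; python3 - <<'E'
from h import *
import pickle
s=ctrl.read_state();d=ctrl.get_image("wrist");pickle.dump((s,d),open("w1.pkl","wb"))
cv2.imwrite("pics/w1.png",d["img"][:,:,::-1]); print(s["eef_pos"],s["tool_rot"],d["tool_from_camera"],d["vfov"])
print([(k["score"],k["rect"]) for k in ctrl.boxes_of("wrist","rack_center")],[(k["score"],k["rect"]) for k in ctrl.boxes_of("wrist","flap")])
c=cam(d,s);print(proj(c,st2w([592.8,-36.8,-.232],[[-100,195,94],[-100,25,94],[10,25,94],[10,195,94],[138,27,94]])))
E
```

```text
clock: 2.82
eef_pos: [429.4, 39.4, 329.7]
tool_rot: [-3.141, 0.001, -1.795]
force: [-0.7, -1.3, -0.3]
width: 59.9
[429.42336217  39.40777874 329.69330048] [-3.14082245e+00  5.52648527e-04 -1.79470635e+00] [[ 9.99999493e-01 -6.86669319e-04 -7.36039498e-04 -2.09645662e+00]
 [-8.63428598e-04 -9.61005657e-01 -2.76527361e-01 -7.03024198e+01]
 [-5.17455266e-04  2.76527856e-01 -9.61005763e-01 -1.42966670e+02]
 [ 0.00000000e+00  0.00000000e+00  0.00000000e+00  1.00000000e+00]] 68.81087013065873
[(0.67, [118.3, 155.5, 198.0, 226.2]), (0.66, [141.9, 7.6, 244.2, 96.5])] [(0.81, [130.1, 2.7, 269.3, 109.4])]
[[ 135.14003118  104.19924386]
 [ 266.81619259  105.43158527]
 [ 268.65588616    8.3357793 ]
 [ 124.9346748     6.86942086]
 [ 269.38057565 -129.66580361]]
```

View pics/w1.png

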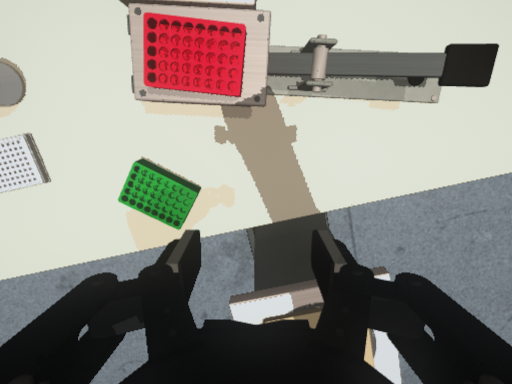

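```bash
python3 - <<'E'
import cv2
a=cv2.imread("pics/w1.png");cv2.imwrite("pics/w1c.png",cv2.resize(a[0:112,120:280],None,fx=5,fy=5,interpolation=cv2.INTER_CUBIC))
cv2.imwrite("pics/w1d.png",cv2.resize(a[25:115,260:510],None,fx=3.2,fy=3.2,interpolation=cv2.INTER_CUBIC))
E
```

```text
(no output)
```

View pics/w1c.png

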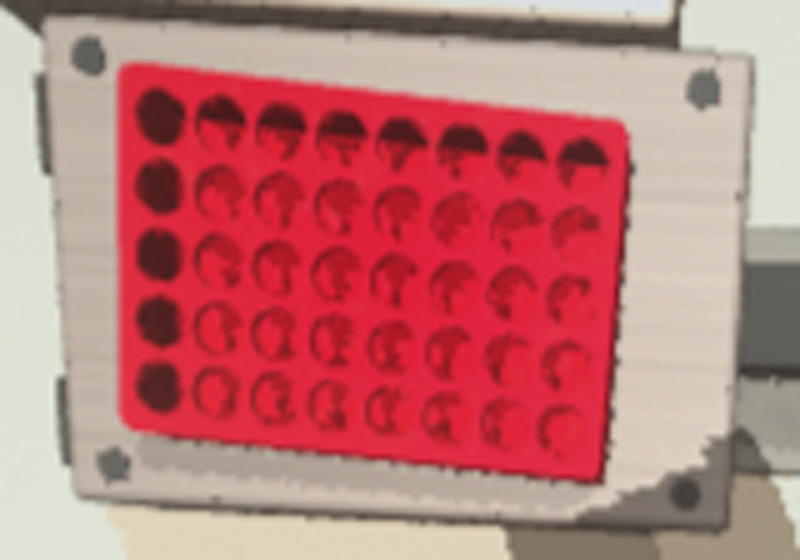

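View pics/w1d.png

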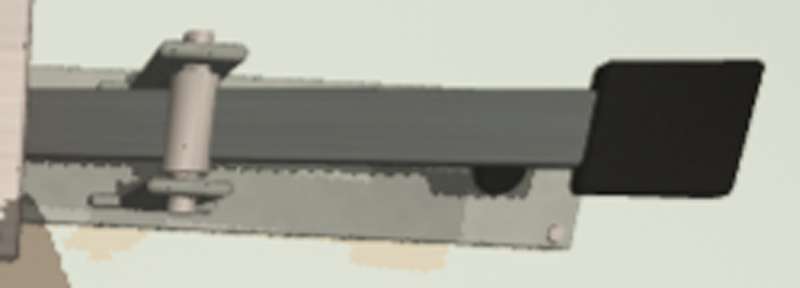

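```bash
python3 - <<'E'
from h import *
import pickle
s,d=pickle.load(open("w1.pkl","rb"));c=cam(d,s)
off=np.array([120,0])
lp=np.array([[77,498],[727,527],[752,55],[43,17]])/5+off
lo=np.array([[-100,195,94],[-100,25,94],[10,25,94],[10,195,94]])
pp=np.array([[600,60],[765,62],[735,196],[572,193]])/3.2+[260,25]
py=-40-165*np.cos(.25)
po=np.array([[-23,py+24,126],[-23,py-24,138],[-67,py-24,138],[-67,py+24,126]])
for P,O in((lp,lo),(np.r_[lp,pp],np.r_[lo,po])):
    r=least_squares(lambda q:(proj(c,st2w(q,O))-P).ravel(),[590,-36,-.23]);print(r.x.round(3),r.fun.reshape(-1,2).round(1).tolist())
S=r.x
rp=np.array([[118,430],[603,484],[630,120],[118,62]])/5+off
ro=np.array([[-38,56,128],[-38,-56,128],[38,-56,128],[38,56,128]])
r=least_squares(lambda q:(proj(c,st2w(q,ro))-rp).ravel(),[565,80,-.23]);print("rack",r.x,r.fun.reshape(-1,2).round(1).tolist())
Rk=r.x
w=st2w(Rk,[[-38,56,94],[-38,-56,94],[0,0,94]])
cs,sn=np.cos(S[2]),np.sin(S[2]);print("rack in station",(np.array([[cs,sn],[-sn,cs]])@(w[:,:2]-S[:2]).T).T, Rk[2]-S[2])
print("pad",st2w(S,[-45,py,132]))
np.save("S.npy",S);np.save("Rk.npy",Rk)
# deck check
t=ctrl.get_image("top");ct=cam(t);print(proj(ct,st2w(S,lo)).round(1))
print("deck far corners in station",[(np.array([[cs,sn],[-sn,cs]])@(ray(ct,p,93.5)[:2]-S[:2])).round(1) for p in ([208.3,145],[253.4,156.3],[245.1,190.9])])
E
```

```text
[ 5.89558e+02 -3.91620e+01 -2.68000e-01] [[-1.0, 1.0], [1.0, 1.4], [1.1, -1.0], [-1.1, -0.7]]
[ 5.89413e+02 -3.77010e+01 -2.71000e-01] [[-2.3, 0.9], [-0.3, 1.7], [-0.0, -0.6], [-2.3, -0.8], [1.7, 0.2], [1.6, -0.7], [-0.4, 0.8], [1.5, 0.4]]
rack [ 5.71059730e+02  8.09172029e+01 -3.25443096e-01] [[0.2, 0.4], [-0.3, 0.1], [0.4, -0.0], [-0.3, -0.4]]
rack in station [[-84.29248752 167.38147255]
 [-90.41469152  55.54892533]
 [-49.41040385 109.38802258]] -0.05468979428893267
pad [[ 492.59597669 -218.25457981  132.        ]]
[[192.5 211. ]
 [240.4 223. ]
 [248.4 192.3]
 [201.  180.6]]
deck far corners in station [array([140.2, 203.9]), array([138.9,  39.5]), array([12.1, 37.2])]
```

```bash
python3 -c "
from h import *
S=np.load('S.npy');y=-np.pi/2+S[2]
for p in ([-140,111,160],[-140,111,102],[17,111,102]): rel(st2w(S,p)[0],y); print(st2w(S,p)[0])"
```

```text
at 3.0167 [429.   35.8 329.3] [ 3.141e+00 -1.000e-03 -1.803e+00] F [-0.1 -0.4  0.2] w 59.8
row [-2.046 -0.936  4.231] [ 0.01 -0.04  2.22]
[484.20147575 106.69931069 160.        ]
at 3.0167 [429.   35.8 329.3] [ 3.141e+00 -1.000e-03 -1.803e+00] F [-0.1 -0.4  0.2] w 59.8
row [-2.047 -0.936  5.681] [ 0.01 -0.04  2.22]
[484.20147575 106.69931069 102.        ]
at 3.0167 [429.   35.8 329.3] [ 3.141e+00 -1.000e-03 -1.803e+00] F [-0.1 -0.4  0.2] w 59.8
row [-1.895 -4.858  5.68 ] [ 0.01 -0.04  2.22]
[635.48191766  64.70850342 102.        ]
```

```bash
python3 -m creep '-2.05 -0.94 1 0 0 2.2 0.3;-2.05 -0.94 2 0 0 2.2 0.3;-2.05 -0.94 3 0 0 2.2 0.3;-2.05 -0.94 4 0 0 2.2 0.3;-2.05 -0.94 4.4 0 0 2.2 0.3;-2.05 -0.94 4.4 0 0 2.2 0.3;-2.05 -0.94 4.4 0 0 2.2 0.3'; python3 - <<'E'
from h import *
S=np.load('S.npy');y=-np.pi/2+S[2]
for n in("wrist","scene"):
    s=ctrl.read_state();d=ctrl.get_image(n);print(s["eef_pos"])
    if n=="wrist":cv2.imwrite("pics/w2.png",d["img"][:,:,::-1])
    else: cv2.imwrite("pics/s2.png",cv2.resize(d["img"][120:290,120:370,::-1],None,fx=3,fy=3))
rel(st2w(S,[-140,111,102])[0],y)
E
```

```text
clock: 3.6
eef_pos: [482.8, 107.0, 151.5]
tool_rot: [3.136, -0.004, -1.84]
force: [0.7, 1.2, 0.5]
width: 59.6
[482.76859247 107.01166617 151.47298869]
[484.4975577  107.41328721 153.63335056]
at 3.7 [485.6 107.8 155. ] [-3.14e+00  1.00e-03 -1.84e+00] F [0.2 0.7 0.1] w 59.8
row [0.037 0.029 1.324] [-0.11  0.03  0.08]
```

View pics/w2.png

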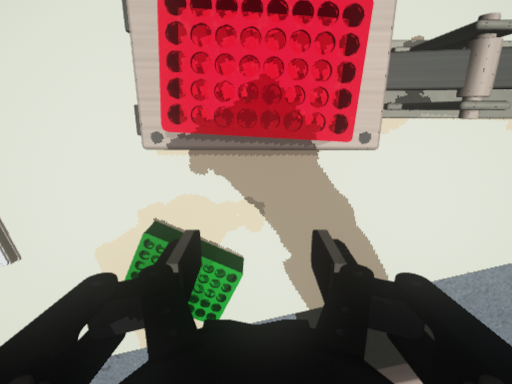

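View pics/s2.png

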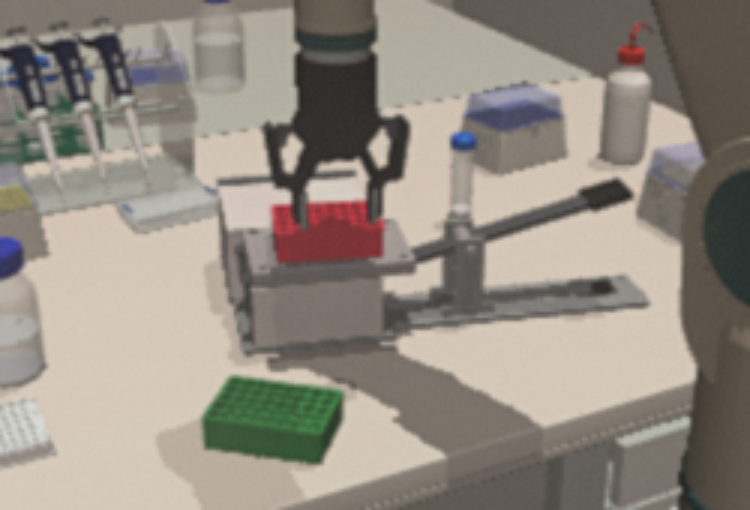

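```bash
python3 -m creep '0 0 0.7 0 0 0 0.3;0 0 1.3 0 0 0 0.3;0 0 1.3 0 0 0 0.3;0 0 1.3 0 0 0 0.3;0 0 1.3 0 0 0 0.3'; python3 - <<'E'
from h import *
S=np.load('S.npy');y=-np.pi/2+S[2]
d=ctrl.get_image("scene");cv2.imwrite("pics/s3.png",cv2.resize(d["img"][160:260,180:300,::-1],None,fx=6,fy=6))
rel(st2w(S,[17,111,102])[0],y)
E
```

```text
clock: 4.12
eef_pos: [486.2, 108.7, 103.8]
tool_rot: [-3.138, 0.002, -1.839]
force: [0.7, 0.5, -0.1]
width: 60.2
at 4.1667 [486.2 108.9 103.8] [-3.138e+00  2.000e-03 -1.839e+00] F [ 0.2 -0.  -0.4] w 59.8
row [ 0.076 -3.892  0.059] [-0.22  0.12  0.16]
```

View pics/s3.png

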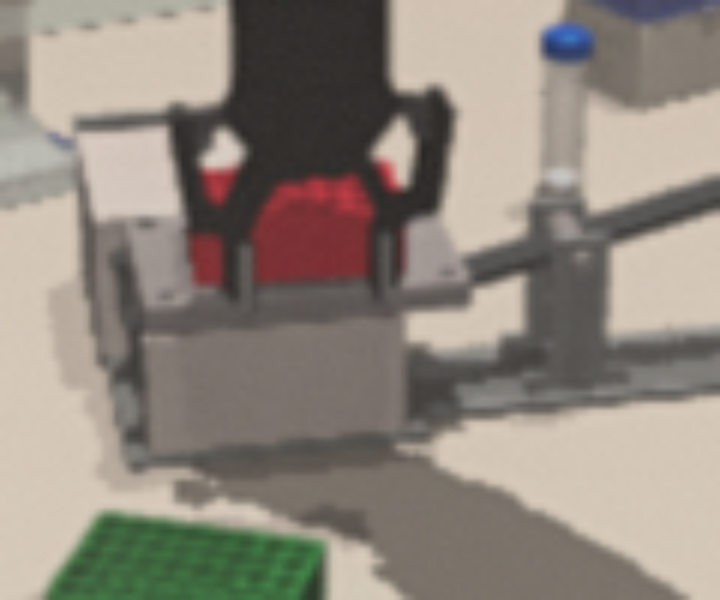

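```bash
python3 -m creep '0 -0.3 0 0 0 0 0.3;0 -0.6 0 0 0 0 0.3;0 -0.85 0 0 0 0 0.3;0.01 -1.1 0 0 0 0 0.3;0.02 -1.3 0 0 0 0 0.3;0.02 -1.5 0 0 0 0 0.3;0.03 -1.7 0 0 0 0 0.3;0.03 -1.9 0 0 0 0 0.3;0.04 -2.1 0 0 0 0 0.3;0.04 -2.3 0 0 0 0 0.3'; python3 - <<'E'
from h import *
S=np.load('S.npy');y=-np.pi/2+S[2]
d=ctrl.get_image("wrist");cv2.imwrite("pics/w4.png",d["img"][:,:,::-1])
rel(st2w(S,[17,111,102])[0],y)
E
```

```text
clock: 5.0
eef_pos: [573.2, 82.7, 101.3]
tool_rot: [3.141, -0.0, -1.838]
force: [-2.9, 1.0, 2.6]
width: 59.7
at 5.05 [575.6  82.  101.4] [-3.139e+00  1.000e-03 -1.839e+00] F [1.2 0.1 0.2] w 59.8
row [ 0.019 -1.558 -0.01 ] [-0.16  0.03  0.13]
```

View pics/w4.png

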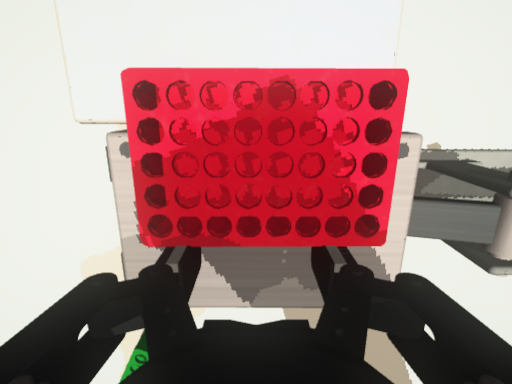

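```bash
python3 -m creep '0 -0.2 0 0 0 0 0.3;0 -0.4 0 0 0 0 0.3;0 -0.6 0 0 0 0 0.3;0 -0.8 0 0 0 0 0.3;0 -1 0 0 0 0 0.3;0.02 -1.15 0 0 0 0 0.3;0.02 -1.3 0 0 0 0 0.3;0.02 -1.4 0 0 0 0 0.3;0.02 -1.5 0 0 0 0 0.3;0.02 -1.55 0 0 0 0 0.3'; python3 - <<'E'
from h import *
S=np.load('S.npy');y=-np.pi/2+S[2]
d=ctrl.get_image("wrist");cv2.imwrite("pics/w5.png",d["img"][:,:,::-1])
d=ctrl.get_image("scene");cv2.imwrite("pics/s5.png",cv2.resize(d["img"][160:260,180:300,::-1],None,fx=6,fy=6))
rel(st2w(S,[17,111,102])[0],y)
E
```

```text
clock: 5.88
eef_pos: [632.9, 65.5, 101.3]
tool_rot: [-3.141, -0.0, -1.839]
force: [-0.9, -0.7, -1.2]
width: 59.6
at 5.9833 [633.1  65.5 101.5] [-3.14   0.    -1.838] F [-0.6  0.3 -1. ] w 59.9
row [ 0.003 -0.063 -0.013] [-0.07  0.01  0.18]
```

View pics/w5.png

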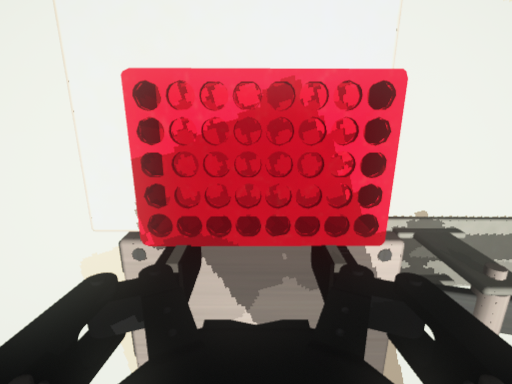

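View pics/s5.png

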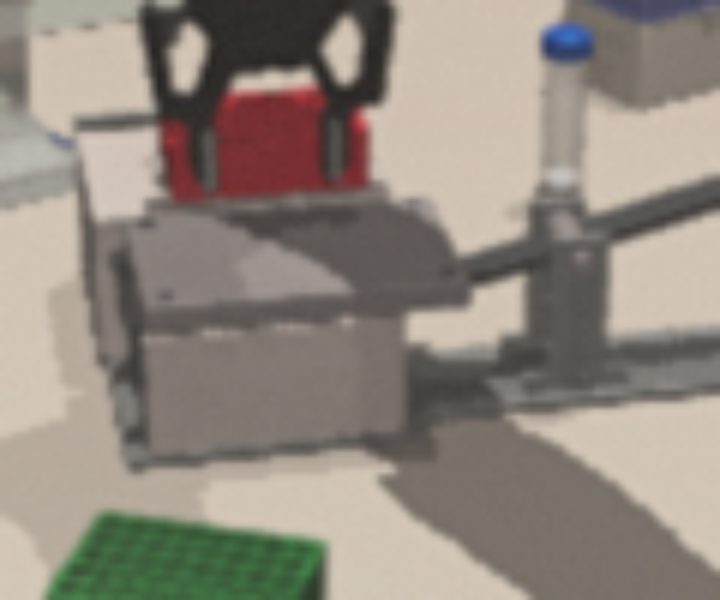

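```bash
python3 -m creep '0 -0.1 0 0 0 0 0.3;0 -0.2 0 0 0 0 0.3;0 -0.25 0 0 0 0 0.3;0 -0.25 0 0 0 0 0.3;0 0.5 0 0 0 0 0.3;0 1.2 0 0 0 0 0.3;0 2 -0.8 0 0 0 0.3;0 2.5 -1.6 0 0 0 0.3;0 3 -2.4 0 0 0 0.3;0 3 -2.8 0 0 0 0.3';python3 -m creep '0 0 0 0 0 0 0.3;0 0 0 0 0 0 0.3;0 0 0 0 0 0 0.3'
python3 - <<'E'
from h import *
import pickle
s=ctrl.read_state();d=ctrl.get_image("wrist");cv2.imwrite("pics/w6.png",d["img"][:,:,::-1]);pickle.dump((s,d),open("w6.pkl","wb"))
cv2.imwrite("pics/w6c.png",cv2.resize(d["img"][0:200,100:420,::-1],None,fx=2.5,fy=2.5,interpolation=cv2.INTER_CUBIC));print(s["eef_pos"],s["tool_rot"])
E
```

```text
clock: 6.82
eef_pos: [514.5, 99.2, 216.9]
tool_rot: [-3.14, 0.002, -1.835]
force: [0.3, -0.2, -0.6]
width: 59.8
clock: 7.07
eef_pos: [516.9, 97.0, 212.9]
tool_rot: [-3.141, -0.0, -1.839]
force: [-0.9, -0.7, -0.3]
width: 59.8
[516.89972961  97.0139301  212.8561518 ] [-3.14140064e+00 -2.86062851e-04 -1.83885496e+00]
```

View pics/w6c.png

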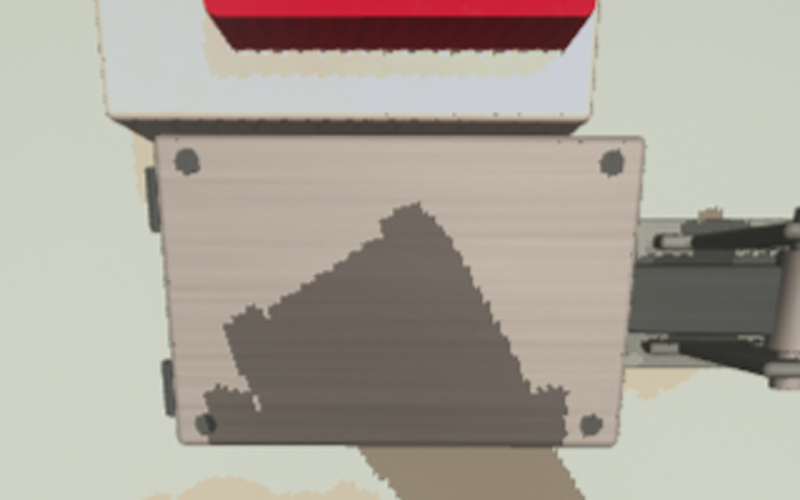

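```bash
python3 -c "
from h import *
import pickle
S=np.load('S.npy');y=-np.pi/2+S[2]
s,d=pickle.load(open('w6.pkl','rb'));c=cam(d,s)
lp=np.array([[180,443],[616,445],[644,137],[154,135]])/2.5+[100,0]
lo=np.array([[-100,195,94],[-100,25,94],[10,25,94],[10,195,94]])
r=least_squares(lambda q:(proj(c,st2w(q,lo))-lp).ravel(),[590,-36,-.23]);print(S,r.x.round(3),r.fun.reshape(-1,2).round(1).tolist())
S2=r.x;cs,sn=np.cos(S2[2]),np.sin(S2[2])
for p in ([233,50],[565,50]):
  print('rack corner st',np.array([[cs,sn],[-sn,cs]])@(ray(c,np.array(p)/2.5+[100,0],93.5)[:2]-S2[:2]))
rel(st2w(S,[-80,-198,220])[0],y)"
```

```text
[ 5.89413465e+02 -3.77009573e+01 -2.70753302e-01] [ 5.90022e+02 -3.86610e+01 -2.70000e-01] [[-1.5, 1.7], [1.1, 1.3], [2.0, -1.0], [-1.6, -0.9]]
rack corner st [ 35.20927823 165.36914328]
rack corner st [35.55948807 55.3466128 ]
at 7.1167 [516.5  96.9 212.3] [ 3.140e+00 -1.000e-03 -1.839e+00] F [ 0.1 -0.1 -0.4] w 59.3
row [ 7.707 -0.636 -0.186] [ 0.07 -0.05  0.15]
```

Both trailing rack corners are at station x of about +35 mm, which meets the 10 mm limit. Now to the lever.

```bash
python3 -m creep '1 -0.1 -0.2 0 0 0 1;2 -0.2 -0.2 0 0 0 1;3 -0.3 -0.2 0 0 0 1;4 -0.4 -0.2 0 0 0 1;5 -0.5 -0.2 0 0 0 1;6 -0.6 -0.2 0 0 0 1;7 -0.6 -0.2 0 0 0 1;7.7 -0.6 -0.2 0 0 0 1;7.7 -0.6 -0.2 0 0 0 1;7.7 -0.6 -0.2 0 0 0 1'; python3 -m creep '0 0 0 0 0 0 1;0 0 0 0 0 0 1;0 0 0 0 0 0 1'
python3 - <<'E'
from h import *
import pickle
S=np.load('S.npy');y=-np.pi/2+S[2]
s=ctrl.read_state();d=ctrl.get_image("wrist");cv2.imwrite("pics/w7.png",d["img"][:,:,::-1]);pickle.dump((s,d),open("w7.pkl","wb"))
c=cam(d,s)
k=ctrl.cut_out("wrist","press_pad")
for q in k: print(q["score"],q["rect"])
py=-198.3
print(proj(c,st2w(S,[[-23,py+24,126],[-23,py-24,138],[-67,py-24,138],[-67,py+24,126],[-45,py,132]])).round(1).tolist())
rel(st2w(S,[-45,-198,160])[0],y)
E
```

```text
clock: 7.95
eef_pos: [457.2, -208.0, 219.9]
tool_rot: [3.139, -0.0, -1.843]
force: [0.3, 0.1, 0.4]
width: -0.0
clock: 8.2
eef_pos: [458.9, -204.3, 221.0]
tool_rot: [3.141, 0.001, -1.836]
force: [-0.3, 1.2, -0.1]
width: -0.2
0.85 [39.5, 122.0, 296.8, 179.8]
[[233.1, 125.0], [292.9, 126.2], [290.6, 180.6], [233.9, 176.9], [261.9, 152.8]]
at 8.3 [ 458.8 -204.7  221.3] [ 3.141  0.    -1.836] F [-0.3  0.1  0.1] w -0.3
row [ 0.059 -0.905  1.531] [0.01 0.02 0.32]
```

View pics/w7.png

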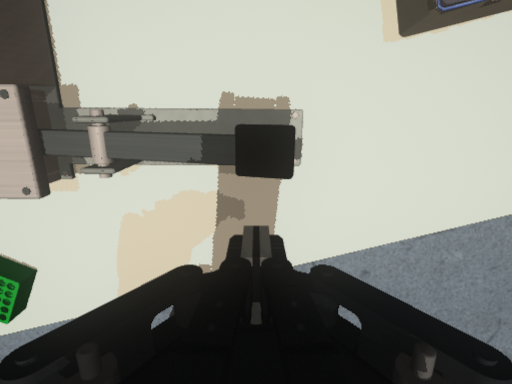

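```bash
python3 -m creep '0.08 -0.45 0.6 0 0 0 1;0.08 -0.9 1.2 0 0 0 1;0.08 -0.9 1.7 0 0 0 1;0.08 -0.9 1.8 0 0 0 1;0.08 -0.9 1.8 0 0 0 1;0.08 -0.9 1.8 0 0 0 1'
python3 - <<'E'
from h import *
S=np.load('S.npy');y=-np.pi/2+S[2]
d=ctrl.get_image("scene");cv2.imwrite("pics/s8.png",cv2.resize(d["img"][140:260,190:350,::-1],None,fx=4.5,fy=4.5))
rel(st2w(S,[-45,-200,36])[0],y)
E
```

```text
clock: 8.8
eef_pos: [492.2, -218.2, 149.9]
tool_rot: [3.142, -0.0, -1.838]
force: [-0.2, -1.1, -0.1]
width: 0.1
at 8.85 [ 492.6 -218.5  150.5] [-3.14  -0.    -1.838] F [-1.2 -1.4 -0.3] w -0.1
row [-0.004  0.004  2.862] [-0.08 -0.01  0.21]
```

View pics/s8.png

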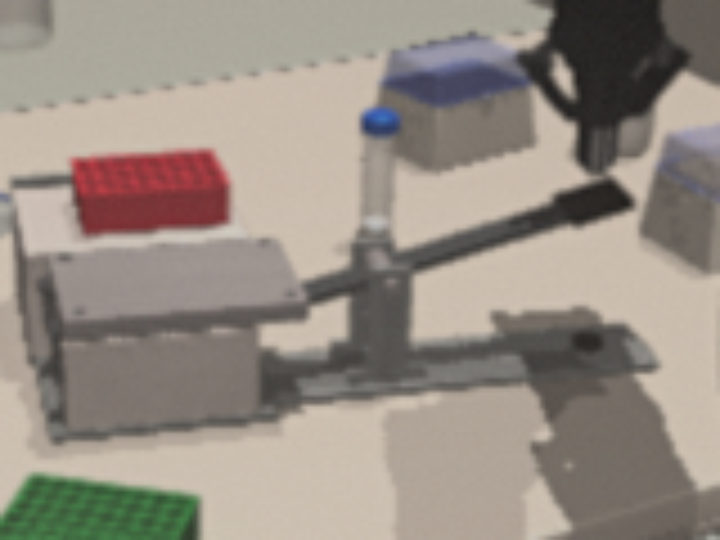

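The rack sits level on the deck and the closed fingers are above the pad. I'll press in small steps while watching the force.

```bash
python3 -m creep '0 0 0.2 0 0 0 1;0 0 0.4 0 0 0 1;0 0 0.5 0 0 0 1;0 0 0.7 0 0 0 1;0 0 0.9 0 0 0 1;0 0 1.1 0 0 0 1;0 0 1.3 0 0 0 1;0 0 1.5 0 0 0 1;0 0 1.5 0 0 0 1'
```

```text
clock: 9.6
eef_pos: [492.4, -222.3, 89.6]
tool_rot: [-3.139, -0.004, -1.841]
force: [-1.0, -5.5, 7.8]
width: -0.0
```

```bash
python3 -m creep '0 0 0.2 0 0 0 1;0 0 0.4 0 0 0 1;0 0 0.6 0 0 0 1;0 0 0.8 0 0 0 1;0 0 1.0 0 0 0 1;0 0 1.15 0 0 0 1;0 0 1.25 0 0 0 1;0 0 1.25 0 0 0 1'
```

```text
clock: 10.27
eef_pos: [493.8, -217.8, 39.8]
tool_rot: [-3.139, 0.001, -1.837]
force: [0.8, 1.4, 5.3]
width: 0.1
```

```bash
python3 -m creep '0 0 0.05 0 0 0 1;0 0 0.1 0 0 0 1;0 0 0.15 0 0 0 1;0 0 0.15 0 0 0 1;0 0 0.15 0 0 0 1;0 0 0.15 0 0 0 1'
```

```text
clock: 10.77
eef_pos: [494.1, -217.3, 36.6]
tool_rot: [-3.138, 0.002, -1.837]
force: [-3.2, 5.7, 30.5]
width: -0.2
```

```bash
python3 -m creep '0 0 -0.03 0 0 0 1;0 0 -0.03 0 0 0 1;0 0 -0.03 0 0 0 1;0 0 -0.03 0 0 0 1'
```

```text
clock: 11.1
eef_pos: [494.1, -217.3, 36.9]
tool_rot: [-3.138, 0.002, -1.837]
force: [-1.7, 3.9, 21.3]
width: 0.4
```

```bash
python3 -m creep '0 0 -0.01 0 0 0 1;0 0 -0.01 0 0 0 1;0 0 -0.01 0 0 0 1;0 0 -0.01 0 0 0 1'; python3 - <<'E'
from h import *
for n in("scene","wrist","top"):
    d=ctrl.get_image(n);im=d["img"][:,:,::-1]
    if n=="scene": cv2.imwrite("pics/s9.png",cv2.resize(im[140:260,190:350],None,fx=4.5,fy=4.5))
    elif n=="top": cv2.imwrite("pics/t9.png",cv2.resize(im[130:290,100:400],None,fx=2.6,fy=2.6))
    else: cv2.imwrite("pics/w9.png",im)
    s=ctrl.read_state();print(s["clock"],s["eef_pos"],s["force"])
    if n=="top":
        for t in("bottle","tip_box","tube"): print(t,[b["rect"] for b in ctrl.boxes_of(n,t)][:1])
E
```

```text
clock: 11.43
eef_pos: [494.1, -217.4, 37.0]
tool_rot: [-3.138, 0.002, -1.837]
force: [-0.7, 5.5, 18.7]
width: -0.1
11.4833 [ 494.02494939 -217.3561641    37.02496019] [-0.90596022  4.5944873  18.81382804]
11.5333 [ 494.06963645 -217.37581506   37.05815265] [-1.06073928  3.44261708 18.50568785]
11.5833 [ 494.0266792  -217.35889535   37.02429714] [-0.72133404  4.39534072 18.63809829]
bottle [[116.8, 180.9, 141.7, 201.7]]
tip_box [[353.9, 175.4, 393.8, 207.0]]
tube [[291.9, 144.9, 305.1, 160.1]]
```

View pics/s9.png

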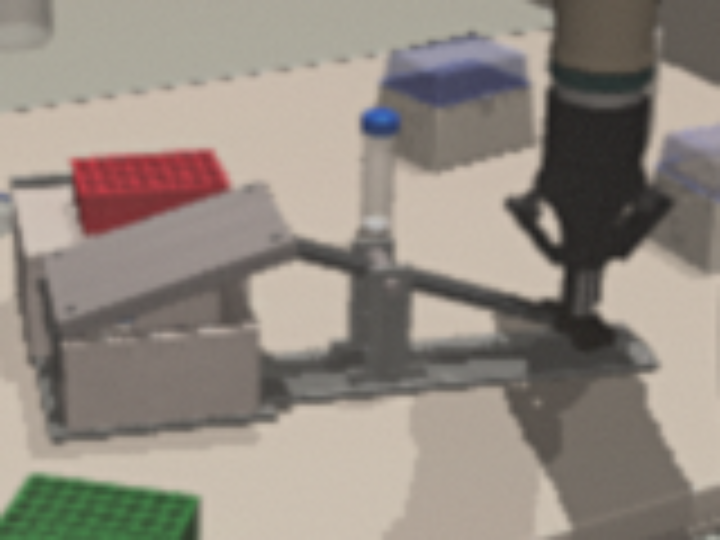

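View pics/t9.png

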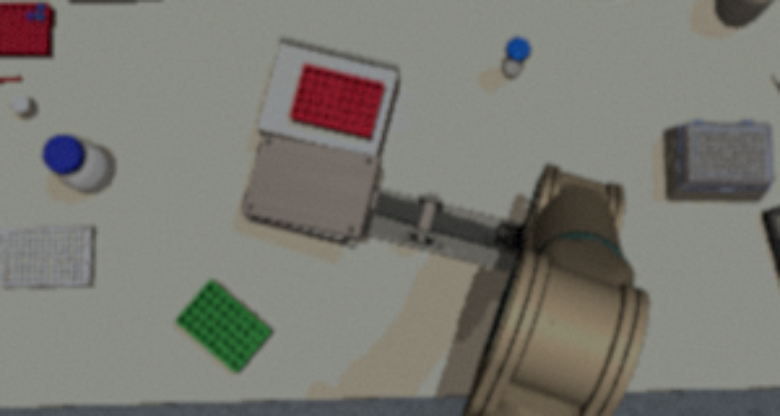

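The lid is open, the lever is held at its stop with a steady 18.6 N or so, the rack is on the deck and the bystanders haven't moved.

```bash
python3 -c "
from cell import ctrl
print(ctrl.finish_job()); s=ctrl.read_state(); print(s['clock'],s['eef_pos'],s['force'])"
```

```text
the job is handed in; nothing more can be done
None
the job is handed in; nothing more can be done
```

I slid the red rack off the lid onto the deck with the open fingers, then pressed the lever pad to its stop with the closed fingertips. I handed the job in at about 11.6 s while still holding it down; no verdict was reported.

- **Rack:** after the push, the wrist camera put both trailing corners at about +35 mm in station x, well past the 10 mm needed. In the last pictures it stands level on the deck, clear of the robot.
- **Lever and lid:** the fingertips were at 37 mm height, about where the pad's stop should be, and pressed with a steady 18.6 N. The pictures show the lid standing open with the robot well away from it. I judged the lid angle by eye and did not measure it.
- **Bystanders:** the bottle, tip box and tube boxes in the top camera were within about 3 pixels (roughly 12 mm) of where they started. That is within the detector's scatter, and nothing touched them. The green look-alike rack was left alone.
- **Over the stated force:** when the lever first met its stop the force briefly read about 30 N, above the suggested 25 N. I backed off to 18.6 N at once.
- **Fit disagreement:** the fitted lid outline was 1–2 pixels larger than in the wrist pictures, so positions are good to about 2 mm.

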